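# Press the scoreboard's end rail home with the trigger clamp

### The job

The end rail of the pine scoreboard has come off its seat: pump the clamp's trigger until the rail is shut tight against the board, and keep the trigger pressed for a moment with about 17 newtons once it goes stiff, but never force it beyond 24. Then work the clamp's release lever and slide the clamp head all the way back to its stop, leaving the rail shut. Push the rail only with the clamp, and leave the mug, glass, ashtray and coin where they are.

Things in the scene. Friction and masses are not known exactly. Their poses are not given: they have to be found in the camera images.
- clamp: Whole bar clamp, held on the table by magnetic feet: steel ladder bar 475 mm long, 28 mm wide, top 35 mm above the table. Origin on the table under the bar's middle line; x runs along the bar from the sliding head to the fixed jaw, z up. It spans x = -190 to 285 mm. 'Head x' below is along the same axis, from the head's origin.
- head: Black sliding head, 187 mm long, 44 wide, body top 56 mm above the table, rubber-faced jaw at its front (face at head x = 122 mm, 50 wide, top 61 mm above the table). Origin at table height, 90 mm behind the clamp's origin when fully back; same axes. 5 N of sliding friction. A ratchet lets it go forward but not back (9 mm of play) unless the release lever is held over.
- head_travel (a joint): How far the head stands forward of its back stop, m: 0 against the back stop, at most 0.095. With the rail fully shut the jaw meets it at 0.078.
- trigger: Steel trigger lever on top of the head, origin on its pivot (head x = 22 mm, 78 mm high), 80 mm from there to the middle of its pad, which is 30 mm (along x) by 28 mm. At rest it points forward and 0.18 rad up. Press the pad down to pump. The head advances on the down stroke and takes the pad with it: move the finger 9 mm forward during the stroke, or it drags.
- trigger_pad (a point): Middle of the pad's top face; at rest 96 mm above the table at head x = 100 mm, 68 mm above it when fully down. Pressing takes about 5 N while the jaw is free and 8 to 12 N while it pushes the rail; with the rail shut it goes stiff, rising 1 to 4 N per mm. Wanted then: 17 N at the pad; under 13 is too little, over 24 too much.
- trigger_swing (a joint): Trigger angle, rad: 0 at rest (up), 0.36 fully down on a rigid stop (pad 28 mm lower; stop 2 mm short of it). A spring lifts it back with 2.5 to 4 N at the pad. Each pump (at least 0.31 rad down, then right back up) moves the head about 9 mm. The jaw pushes with 2.35 times the pad force, less spring and friction.
- release: Upright steel release lever, 8 mm thick, 26 wide, top 116 mm above the table, hinged (origin) at head x = -22 mm, 56 mm high. It stands 24 mm in front of the head's equally wide black thumb post (head x -62 to -50 mm, top 118 mm above the table). Squeeze or push it back towards the post (-x); takes 2 to 3 N.
- release_swing (a joint): Release lever angle, rad: 0 upright (ratchet engaged), 0.28 fully over towards the post, on its stop (ratchet free above about 0.2). It springs back when let go.
- pinch (a point): Point on the head 100 mm above the table at head x = -45.5 mm: midway between the post's back face and the lever's front face with the lever fully over (33 mm apart then, 44 mm at rest). Centre a pinch along the clamp's x axis here; 25 mm is free beyond either face.
- rail: Plain pine end rail of the scoreboard, 20 mm (along x) by 150 mm by 22 mm, top 58 mm above the table, on two dowels that slide into the board, lying across the bar between the jaw and the board. Tight fit: it takes 9 N to move and stays where it is left.
- rail_travel (a joint): How far the rail has gone onto the board, m: 0 = 16 mm gap, 0.016 = fully shut, no gap.
- scoreboard: The pine scoreboard, a slab 120 mm (along x) by 150 mm by 22 mm lying flat on the bar against the fixed jaw, with two rows of peg holes and two small brass pegs. Fixed. Its origin is the clamp's origin.
- mug: Cream enamel mug, 82 mm across, 85 mm high, origin at the middle of its base. Bystander.
- glass: Tall beer glass, 72 mm across, 150 mm high, origin at the middle of its base. Bystander.
- ashtray: Round tin ashtray, 104 mm across, 22 mm high, origin at the middle of its base. Bystander.
- coin: Brass coin, 38 mm across, 5 mm thick, origin at the middle of its underside. Bystander.

How it is judged:
By the outcome, as a careful person would: the job done as asked, in the order asked, and still so for the second after the job is handed in, with the robot touching nothing.
It also fails if it takes over 56 s, if anything falls off the work surface, if the arm or the gripper's body presses on something with over 40 N, if the wrist force passes 120 N, or if a joint passes its speed limit or range.

### The arm

A 7-joint arm with a two-finger parallel gripper is mounted at the origin on the work surface. World frame = base frame: x ahead of the robot, y to its left, z up, the work surface at z = 0. Lengths are in mm, angles in rad, forces in N, time in s.
With the tool pointing down it reaches from about 400 to 850 mm from the base axis. Payload 10.4 kg.
Tool frame: the origin (TCP) lies at the centre of the arm's flange, where the gripper is bolted on; the fingertips stand 173 mm ahead of it and the grasp point (between the pads) lies 155 mm ahead of it; z points along the fingers, y is the line along which they close (so a half turn about z gives the same grasp; the last joint's range is limited). The gripper opens to 85 mm and grips with 20 to 120 N. Pads are 22 mm wide; open, the fingers measure 114 mm over their backs; the gripper's body (76 mm by 85 mm) begins 54 mm behind the grasp point. The pads swing forward as they close: fully open they stand 13 mm farther back than shut.
Start: joints at [-1.282, 0.332, -0.065, 1.46, 0.022, 1.35, -0.088], TCP at [191.718, 594.875, 404.738] pointing down, gripper open.
Joint ranges: [-2.6, 2.6], [-0.5, 2.12], [-1.47, 1.34], [0.16, 2.42], [-1.27, 4.41], [0.06, 2.06], [-2.6, 2.6]. Speed limits (rad/s): [2.22, 2.22, 2.79, 2.79, 3.14, 3.14, 3.14].

### API

Orientations are given as a 3x3 rotation matrix whose columns are the frame's x, y, z axes.
In Python, from workcell import arm gives the robot as it stands. The module is installed in compiled form; this text tells all that it offers.
- The arm moves only by the tool apply_moves, never from a script. Its argument "moves" is a list of rows, each an object of numbers: "tx", "ty", "tz": the shift along the tool's x, y, z in cm; "twist": the turn about the tool's z in rad; "jaw": the closure, from -1 (fully open) to 1 (shut). A call has 1 to 5 rows; each row is the pose to reach, as a shift and turn from the pose commanded when the call began, along the tool's axes at that moment; what a row does not reach only later rows make up. A row lasts 1/10 s, in which the tool goes at most 50 mm and 8.59 degrees, less where a joint would pass 70% of its speed; a pose out of reach is approached as far as the arm can. A call with a gripper value outside its range is refused whole. The fingers move at their own pace and stop on an object; the grip force is fixed at half the most. Time passes only in rows, so rows that repeat a pose let the fingers close. It gives the time, the measured TCP pose, the force, the opening and the grip force at its end, in the units of the state.
- arm.observe(): the state, without advancing time (a new reading comes with each control period).
- arm.capture(name): name is "side" or "top" or "wrist"; returns a dict with "img" (400x640x3 uint8, blue, green, red), "K" (3x3 intrinsics, pixels), "rvec" (rotation vector, rad) and "tvec" (3), from world to camera coordinates, as OpenCV has them. Camera axes: x right, y down, z forward; pixel columns grow to the right and rows downward; lengths in mm; the calibration is good to about 2 mm. The wrist camera is an equidistant fisheye: a pixel r from the principal point sees the ray r / f radians off the axis. A picture is of the moment at which its call begins. There is no depth.
- arm.hand_in(): hands the job in; it is judged then, once.
The state is a dict: "clock": time; "joint_pos": joint angles; "qvel": joint speeds; "tau": joint torques, N m; "ee_pos": TCP position; "ee_rot": TCP orientation; "wrist_force": force on the tool from outside, world axes, zero at the start; "moment": the same for the moment, N m; "grip_width": finger opening in mm; "gripper_force": force on a finger pad.
Only numpy, scipy, OpenCV 4.12 (cv2) and the standard library are available. Lean on these libraries where they do the work, as an engineer would, in place of code of your own. Each camera call takes 0.05 s, during which the arm holds its last target. There are 200 camera calls.

## Working session

There is one attempt and no reset: what is moved stays moved. The work goes in short steps, Python scripts to look and compute and a tool call to move; the robot and the scene stay as the last step left them, time stands still between calls to the robot, and variables do not carry over. Pictures are saved under pics/ and viewed, at most 12 in all, crops included, and the job is handed in when it is done.

Besides the shell and the picture viewer there is one more tool, called after ">>>" as name([rows], argument=value, ...), one row to a line, values as JSON. apply_moves: Moves the arm, as the interface text tells. Its arguments: {"type":"object","properties":{"moves":{"type":"array"}},"required":["moves"]}

```bash
mkdir -p pics
python3 - <<'E'
from workcell import arm
import cv2,numpy as np
s=arm.observe();print(s['clock'],s['ee_pos'],np.round(s['ee_rot'],3).tolist(),s['wrist_force'],s['grip_width'])
for n in('top','side'):
    c=arm.capture(n);cv2.imwrite(f'pics/{n}0.png',c['img']);np.savez(f'{n}0.npz',**c)
    R=cv2.Rodrigues(np.array(c['rvec']))[0];print(n,c['K'],-R.T@np.array(c['tvec']).ravel())
E
```

```text
0.0 [191.65206989 594.75470735 403.90589965] [[-0.952, 0.307, -0.0], [0.307, 0.952, -0.001], [-0.0, -0.001, -1.0]] [-0.24672234  0.21193713 -0.18249655] 85.54295273727357
top [[415.13016655   0.         327.23566707]
 [  0.         415.13016655 203.21072055]
 [  0.           0.           1.        ]] [ 476.17720265 -123.06817069  818.99139545]
side [[445.03308947   0.         310.86858659]
 [  0.         445.03308947 203.56961146]
 [  0.           0.           1.        ]] [ 414.28387348 -685.33362288  654.34119453]
```

View pics/top0.png

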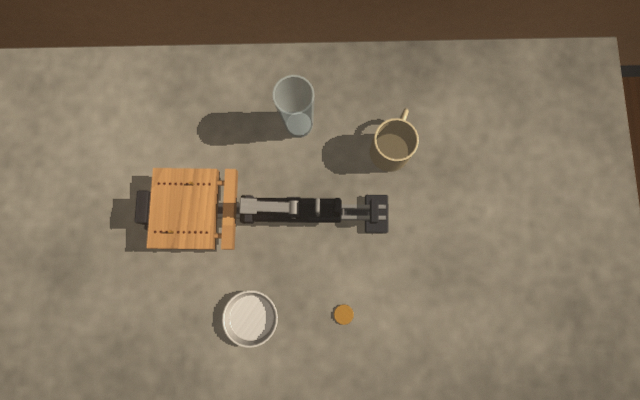

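View pics/side0.png

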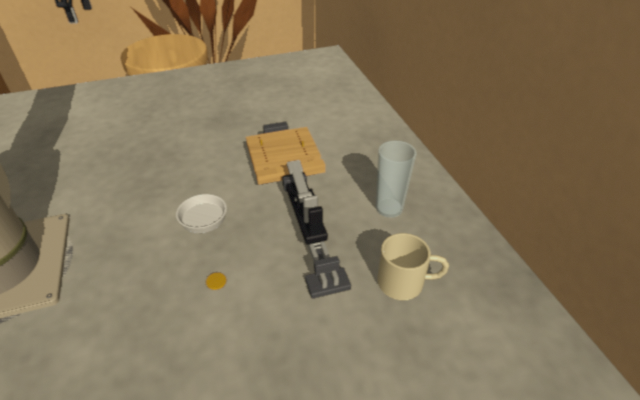

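The top view shows the clamp along image row ~210: board at columns 150-218, rail at 229, trigger pad at about (250,205), thumb post/release at 320-340. The glass is at (295,105), the mug at (397,140), the ashtray at (250,320) and the coin at (343,315). The side view agrees. Next I'll enlarge the clamp.

Run:
```python
import cv2
a=cv2.imread('pics/top0.png')[160:260,130:400]
b=cv2.imread('pics/side0.png')[110:310,220:370]
cv2.imwrite('pics/topc.png',cv2.resize(a,None,fx=2.96,fy=2.96,interpolation=cv2.INTER_CUBIC))
cv2.imwrite('pics/sidec.png',cv2.resize(b,None,fx=3,fy=3,interpolation=cv2.INTER_CUBIC))
```

```text
(no output)
```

View pics/topc.png

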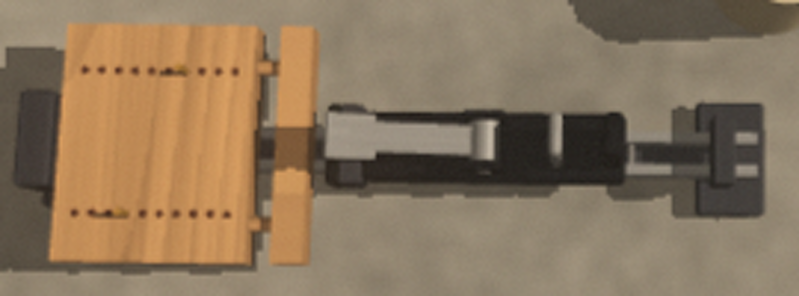

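View pics/sidec.png

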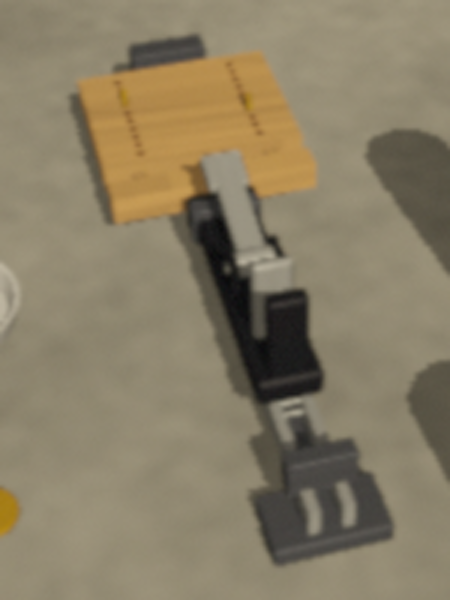

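```bash
cat > h.py <<'E'
import numpy as np,cv2
from scipy.optimize import least_squares
def ld(n):
    d=np.load(n+'0.npz');return d['K'],d['rvec'],d['tvec']
def proj(cam,P): return cv2.projectPoints(np.array(P,float).reshape(-1,3),cam[1],cam[2],cam[0],None)[0].reshape(-1,2)
E
cat > fit.py <<'E'
from h import *
T,S=ld('top'),ld('side')
# crop px, clamp coords(x,y,z), head? 
top=[((67,25),(250,-75,58),0),((263,28),(130,-75,58),0),((253,263),(130,75,58),0),((50,260),(250,75,58),0),
((350,135),(100,0,96),1),((556,137),(-22,0,116),1),((625,114),(-62,-13,118),1)]
side=[((79,82),(250,75,58),0),((262,53),(250,-75,58),0),((316,158),(130-16-20,-75,58),0),((112,195),(94,75,58),0),
((222,158),(100,0,96),1),((305,294),(-62,-13,118),1),((270,298),(-62,13,118),1)]
def res(p):
    x,y,a,t=p;c,s=np.cos(a),np.sin(a);r=[]
    for L,C,f,o in((top,T,2.96,(130,160)),(side,S,3.,(220,110))):
        for px,q,h in L:
            X=q[0]+(t-90 if h else 0);w=(x+c*X-s*q[1],y+s*X+c*q[1],q[2])
            r.append(proj(C,w)[0]-(np.array(px)/f+o))
    return np.ravel(r)
r=least_squares(res,[470,-50,1.57,50],loss='soft_l1');print(r.x);print(np.round(r.fun if 0 else res(r.x).reshape(-1,2),1).tolist())
x,y,a,t=r.x
def w(X,Y,C,px,f,o,z):
    R=cv2.Rodrigues(C[1])[0];d=R.T@np.linalg.inv(C[0])@[*px,1];o=-R.T@C[2].ravel();return (o+d*(z-o[2])/d[2])[:2]
for n,px,z in(('glass',(294,93),150),('mug',(397,140),85),('ash',(250,319),22),('coin',(343.5,315),5)):print(n,w(0,0,T,px,0,0,z))
for n,h in(('pad',100),('pinch',-45.5)):print(n,x+np.cos(a)*(h+t-90),y+np.sin(a)*(h+t-90))
E
python3 fit.py
```

```text
[583.44374089 -51.26488988   1.53316846  53.40036848]
[[1.5, -1.2], [-0.8, -1.2], [-2.0, -0.3], [0.8, -0.3], [-0.3, -0.2], [-0.8, -1.4], [-0.6, -0.9], [-1.4, -0.4], [-0.9, -0.7], [-0.7, 2.4], [-0.9, 2.3], [-0.4, 2.9], [0.3, 1.2], [-2.4, 2.7]]
glass [769.15554164 -74.73094257]
mug [ 702.93027531 -257.80549548]
ash [383.17987195  20.65937712]
coin [ 384.67016137 -154.24517779]
pad 585.8287986238282 12.090600986381624
pinch 580.3552357838327 -133.3064076136464
```

>>> apply_moves([
  {"tx": -3,"ty": -2.4,"jaw": 1},
  {"tx": -6.5,"ty": -5.1,"jaw": 1},
  {"tx": -10.2,"ty": -8,"jaw": 1},
  {"tx": -13.9,"ty": -10.9,"jaw": 1},
])

```text
validation failed for argument at $.mo...
```

>>> apply_moves([
  {"tx": -3.7,"ty": -2.9,"jaw": 1},
  {"tx": -7.4,"ty": -5.8,"jaw": 1},
  {"tx": -11.1,"ty": -8.7,"jaw": 1},
  {"tx": -14.8,"ty": -11.6,"jaw": 1},
  {"tx": -18.5,"ty": -14.5,"jaw": 1},
])

```text
validation failed for argument at $.mo...
```

>>> apply_moves([
  {"tx": -3.7,"ty": -2.9,"jaw": 1},
  {"tx": -7.4,"ty": -5.8,"jaw": 1},
  {"tx": -11.1,"ty": -8.7,"jaw": 1},
  {"tx": -14.8,"ty": -11.6,"jaw": 1},
  {"tx": -18.5,"ty": -14.5,"jaw": 1},
])

```text
validation failed for argument at $.mo...
```

>>> apply_moves([
  {"tx": -2.5,"ty": -2,"jaw": 1,"twist": -0.14},
  {"tx": -4.5,"ty": -3.5,"jaw": 1,"twist": -0.274},
  {"tx": -4.5,"ty": -3.5,"jaw": 1,"twist": -0.274},
  {"tx": -4.5,"ty": -3.5,"jaw": 1,"twist": -0.274},
])

```text
validation failed for argument at $.mo...
```

Run:
```python
from workcell import arm
import cv2,numpy as np
s=arm.observe();print(s['clock'],s['ee_pos'],np.round(s['ee_rot'],3).tolist(),s['wrist_force'],s['grip_width'],s['joint_pos'])
c=arm.capture('wrist');cv2.imwrite('pics/w1.png',c['img']);np.savez('w1.npz',**c);print(c['K'])
```

```text
0.1 [191.68267231 594.77050544 403.99939145] [[-0.952, 0.307, -0.0], [0.307, 0.952, -0.001], [-0.0, -0.001, -1.0]] [-0.12183984 -0.07346361  1.06321901] 85.21587010805392 [-1.28162735  0.33281776 -0.06467305  1.46083681  0.02156012  1.34987961
 -0.08853631]
[[309.70691629   0.         316.79852559]
 [  0.         309.70691629 203.31321077]
 [  0.           0.           1.        ]]
```

View pics/w1.png

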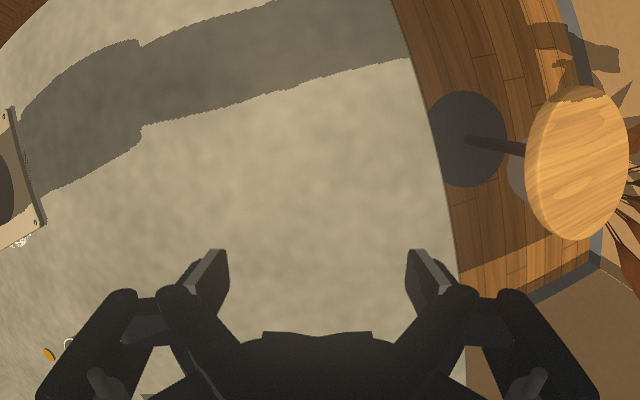

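The wrist view still shows bare table at the start pose, with the fingers at (210,270) and (425,270). The moves were refused, so I'll resend them with all keys given.

>>> apply_moves([
  {"tx": -3,"ty": -2.4,"tz": 0,"twist": 0,"jaw": 1},
  {"tx": -6.5,"ty": -5.1,"tz": 0,"twist": 0,"jaw": 1},
  {"tx": -10.2,"ty": -8,"tz": 0,"twist": 0,"jaw": 1},
  {"tx": -13.9,"ty": -10.9,"tz": 0,"twist": 0,"jaw": 1},
])

```text
clock: 0.55
ee_pos: [291.3, 446.8, 404.5]
ee_rot: [[-0.952, 0.306, -0.0], [0.306, 0.952, -0.0], [0.0, -0.0, -1.0]]
wrist_force: [-0.0, 0.5, 0.0]
grip_width: 28.1
gripper_force: 0.0
```

>>> apply_moves([
  {"tx": -3.7,"ty": -2.9,"tz": 0,"twist": 0,"jaw": 1},
  {"tx": -7.4,"ty": -5.8,"tz": 0,"twist": 0,"jaw": 1},
  {"tx": -11.1,"ty": -8.7,"tz": 0,"twist": 0,"jaw": 1},
  {"tx": -14.8,"ty": -11.6,"tz": 0,"twist": 0,"jaw": 1},
  {"tx": -18.5,"ty": -14.5,"tz": 0,"twist": 0,"jaw": 1},
])

```text
clock: 1.05
ee_pos: [422.8, 251.9, 404.7]
ee_rot: [[-0.952, 0.307, 0.0], [0.307, 0.952, 0.0], [0.0, 0.0, -1.0]]
wrist_force: [1.0, 0.7, -0.5]
grip_width: -0.1
gripper_force: 0.0
```

>>> apply_moves([
  {"tx": -3.7,"ty": -2.9,"tz": 0,"twist": 0,"jaw": 1},
  {"tx": -7.4,"ty": -5.8,"tz": 0,"twist": 0,"jaw": 1},
  {"tx": -11.1,"ty": -8.7,"tz": 0,"twist": 0,"jaw": 1},
  {"tx": -14.8,"ty": -11.6,"tz": 0,"twist": 0,"jaw": 1},
  {"tx": -18.5,"ty": -14.5,"tz": 0,"twist": 0,"jaw": 1},
])

```text
clock: 1.55
ee_pos: [554.4, 57.3, 404.7]
ee_rot: [[-0.952, 0.306, 0.0], [0.306, 0.952, 0.0], [-0.0, 0.0, -1.0]]
wrist_force: [0.4, 0.5, -0.3]
grip_width: -0.2
gripper_force: 0.0
```

>>> apply_moves([
  {"tx": -2.5,"ty": -2,"tz": 0,"twist": -0.14,"jaw": 1},
  {"tx": -4.5,"ty": -3.5,"tz": 0,"twist": -0.274,"jaw": 1},
  {"tx": -4.5,"ty": -3.5,"tz": 0,"twist": -0.274,"jaw": 1},
  {"tx": -4.5,"ty": -3.5,"tz": 0,"twist": -0.274,"jaw": 1},
])

```text
clock: 1.95
ee_pos: [585.8, 11.8, 404.2]
ee_rot: [[-0.999, 0.041, -0.001], [0.041, 0.999, 0.0], [0.001, -0.0, -1.0]]
wrist_force: [0.2, 0.8, 0.1]
grip_width: 0.0
gripper_force: 0.0
```

Run:
```python
from workcell import arm
import cv2,numpy as np
s=arm.observe();print(s['clock'],s['ee_pos'],np.round(s['ee_rot'],3).tolist(),s['wrist_force'],s['grip_width'],s['joint_pos'])
c=arm.capture('wrist');cv2.imwrite('pics/w2.png',c['img']);np.savez('w2.npz',**c)
```

```text
1.95 [585.7957943   11.78337952 404.24511022] [[-0.999, 0.041, -0.001], [0.041, 0.999, 0.0], [0.001, -0.0, -1.0]] [0.17415674 0.7573162  0.10750968] 0.04615661883607648 [-0.46905531  0.25369563  0.44536013  1.59199353 -0.11182377  1.3221544
  1.52142178]
```

View pics/w2.png

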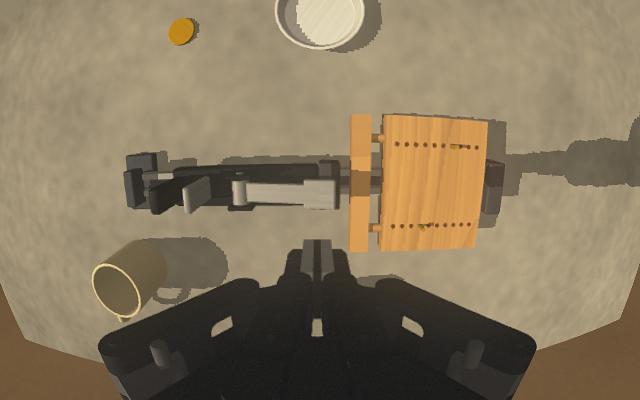

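The wrist view shows the pad at about (322,194), rail at columns 350-371, board corners at (383,114), (488,121), (475,248) and (381,251), and the fingertips at about (317,245). I'll refine the fit using these points.

```bash
cat > fit2.py <<'E'
exec(open('fit.py').read().split('r=least')[0])
d=np.load('w2.npz');W=(d['K'],d['rvec'],d['tvec'])
wp=[((383,114),(130,75,58),0),((488,121),(250,75,58),0),((475,248),(250,-75,58),0),((381,251),(130,-75,58),0),
((350,113),(94,75,58),0),((350,252),(94,-75,58),0),((322,194),(100,0,96),1)]
def rw(p):
    x,y,a,t=p;c,s=np.cos(a),np.sin(a)
    P=np.array([(x+c*X-s*q[1],y+s*X+c*q[1],q[2]) for px,q,h in wp for X in [q[0]+(t-90 if h else 0)]])
    u=cv2.fisheye.projectPoints(P.reshape(-1,1,3),W[1],W[2],W[0],np.zeros(4))[0].reshape(-1,2)
    return (u-[w[0] for w in wp]).ravel()
for n,f in(('w',rw),('top',lambda p:res(p)[:14]),('side',lambda p:res(p)[14:]),('all',lambda p:np.r_[rw(p),res(p)])):
    r=least_squares(f,[583,-51,1.533,53],loss='soft_l1');x,y,a,t=r.x
    print(n,np.round(r.x,3),'pad',x+np.cos(a)*(10+t),y+np.sin(a)*(10+t))
    if n=='w':print(np.round(rw(r.x).reshape(-1,2),1).tolist())
E
python3 fit2.py
```

```text
w [585.008 -47.513   1.542  53.305] pad 586.8202984535433 15.766457581841912
[[2.7, 0.3], [-1.2, -0.3], [-0.6, -2.0], [-0.2, -0.4], [0.9, 0.7], [-0.7, -0.5], [0.0, 0.7]]
top [581.969 -51.399   1.532  52.629] pad 584.3784479989107 11.184105543179534
side [586.444 -47.233   1.532  55.113] pad 588.9785937145122 17.830734262408264
all [584.286 -48.529   1.537  52.818] pad 586.3774206170754 14.253803763682036
```

>>> apply_moves([
  {"tx": 0,"ty": 0.2,"tz": 4,"twist": 0,"jaw": 1},
  {"tx": -0.05,"ty": 0.35,"tz": 8,"twist": 0,"jaw": 1},
  {"tx": -0.05,"ty": 0.35,"tz": 11.5,"twist": 0,"jaw": 1},
  {"tx": -0.05,"ty": 0.35,"tz": 12.7,"twist": 0,"jaw": 1},
  {"tx": -0.05,"ty": 0.35,"tz": 12.7,"twist": 0,"jaw": 1},
])

```text
clock: 2.5
ee_pos: [585.8, 16.4, 276.6]
ee_rot: [[-0.999, 0.037, -0.003], [0.037, 0.999, -0.0], [0.003, -0.0, -1.0]]
wrist_force: [-0.1, 0.3, 0.6]
grip_width: 0.2
gripper_force: 0.0
```

>>> apply_moves([
  {"tx": 0,"ty": 0,"tz": 0.2,"twist": 0,"jaw": 1},
  {"tx": 0,"ty": 0,"tz": 0.4,"twist": 0,"jaw": 1},
])

```text
clock: 2.7
ee_pos: [587.2, 15.5, 275.7]
ee_rot: [[-0.999, 0.038, 0.003], [0.038, 0.999, 0.001], [-0.003, 0.001, -1.0]]
wrist_force: [0.6, 0.2, 0.0]
grip_width: 0.3
gripper_force: 0.0
```

>>> apply_moves([
  {"tx": 0,"ty": 0.05,"tz": 0.2,"twist": 0,"jaw": 1},
  {"tx": 0,"ty": 0.1,"tz": 0.4,"twist": 0,"jaw": 1},
])

```text
clock: 2.9
ee_pos: [586.8, 16.4, 270.5]
ee_rot: [[-0.999, 0.038, 0.002], [0.038, 0.999, 0.0], [-0.002, 0.001, -1.0]]
wrist_force: [0.7, -0.6, 0.6]
grip_width: -0.2
gripper_force: 0.9
```

>>> apply_moves([
  {"tx": 0,"ty": 0,"tz": 0.15,"twist": 0,"jaw": 1},
  {"tx": 0,"ty": 0,"tz": 0.15,"twist": 0,"jaw": 1},
])

```text
clock: 3.1
ee_pos: [586.7, 16.5, 268.4]
ee_rot: [[-0.999, 0.038, 0.001], [0.038, 0.999, 0.0], [-0.001, 0.0, -1.0]]
wrist_force: [0.2, 0.1, 1.5]
grip_width: 0.0
gripper_force: 0.8
```

>>> apply_moves([
  {"tx": 0,"ty": 0.05,"tz": 0.2,"twist": 0,"jaw": 1},
  {"tx": 0,"ty": 0.1,"tz": 0.3,"twist": 0,"jaw": 1},
  {"tx": 0,"ty": 0.1,"tz": 0.3,"twist": 0,"jaw": 1},
])

```text
clock: 3.4
ee_pos: [586.6, 17.2, 265.1]
ee_rot: [[-0.999, 0.038, 0.0], [0.038, 0.999, -0.0], [-0.0, -0.0, -1.0]]
wrist_force: [1.8, -0.2, 1.6]
grip_width: -0.1
gripper_force: 0.8
```

>>> apply_moves([
  {"tx": 0,"ty": 0.1,"tz": 0.25,"twist": 0,"jaw": 1},
  {"tx": 0,"ty": 0.2,"tz": 0.5,"twist": 0,"jaw": 1},
])

```text
clock: 3.6
ee_pos: [586.6, 19.1, 260.0]
ee_rot: [[-0.999, 0.038, -0.0], [0.038, 0.999, -0.0], [0.0, -0.0, -1.0]]
wrist_force: [0.3, -1.6, 1.9]
grip_width: -0.1
gripper_force: 1.1
```

Run:
```python
from workcell import arm
import cv2,numpy as np
s=arm.observe();print(s['clock'],s['ee_pos'],s['wrist_force'],s['moment'])
a=arm.capture('side')['img'][110:260,240:370];b=arm.capture('wrist')['img'][100:320,150:500]
a=cv2.resize(a,None,fx=3,fy=3,interpolation=2);b=cv2.resize(b,(350,450*350//350))[:450] if 0 else b
o=np.zeros((450,750,3),np.uint8);o[:,:390]=a;o[:220,395:745]=b;cv2.imwrite('pics/c3.png',o)
```

```text
3.6 [586.59651437  19.07823067 259.97360956] [ 0.30526746 -1.62835793  1.89987066] [-0.36687078  0.0007266   0.01585677]
```

View pics/c3.png

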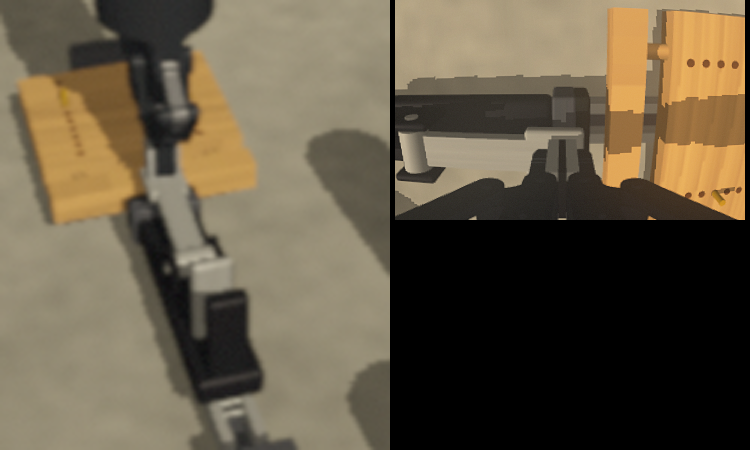

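The tips sit on the pad, slightly forward of its centre (finger at about (562,155), pad at 525-582), so I'll finish the stroke.

>>> apply_moves([
  {"tx": 0,"ty": 0.05,"tz": 0.3,"twist": 0,"jaw": 1},
  {"tx": 0,"ty": 0.15,"tz": 0.6,"twist": 0,"jaw": 1},
  {"tx": 0,"ty": 0.25,"tz": 0.9,"twist": 0,"jaw": 1},
])

```text
clock: 4.0
ee_pos: [586.7, 22.3, 251.1]
ee_rot: [[-0.999, 0.037, -0.0], [0.037, 0.999, 0.001], [0.0, 0.001, -1.0]]
wrist_force: [-1.2, 1.6, 6.0]
grip_width: 0.1
gripper_force: 2.8
```

>>> apply_moves([
  {"tx": 0,"ty": 0.1,"tz": 0.25,"twist": 0,"jaw": 1},
  {"tx": 0,"ty": 0.15,"tz": 0.4,"twist": 0,"jaw": 1},
])

```text
clock: 4.2
ee_pos: [586.8, 23.9, 247.0]
ee_rot: [[-0.999, 0.037, -0.0], [0.037, 0.999, 0.001], [0.0, 0.001, -1.0]]
wrist_force: [-1.7, 1.0, 5.6]
grip_width: -0.0
gripper_force: 2.8
```

>>> apply_moves([
  {"tx": 0,"ty": 0.1,"tz": 0.15,"twist": 0,"jaw": 1},
  {"tx": 0,"ty": 0.1,"tz": 0.15,"twist": 0,"jaw": 1},
])

```text
clock: 4.4
ee_pos: [586.8, 24.8, 245.5]
ee_rot: [[-0.999, 0.037, -0.0], [0.037, 0.999, 0.0], [0.0, 0.0, -1.0]]
wrist_force: [-1.6, 0.5, 5.0]
grip_width: 0.4
gripper_force: 2.3
```

>>> apply_moves([
  {"tx": 0,"ty": 0.0,"tz": 0.1,"twist": 0,"jaw": 1},
  {"tx": 0,"ty": 0.0,"tz": 0.1,"twist": 0,"jaw": 1},
])

```text
clock: 4.6
ee_pos: [586.8, 24.8, 244.7]
ee_rot: [[-0.999, 0.037, -0.0], [0.037, 0.999, 0.001], [0.0, 0.001, -1.0]]
wrist_force: [-2.2, 0.9, 5.3]
grip_width: -0.0
gripper_force: 2.8
```

>>> apply_moves([
  {"tx": 0,"ty": 0,"tz": -1,"twist": 0,"jaw": 1},
  {"tx": 0,"ty": -0.1,"tz": -2.2,"twist": 0,"jaw": 1},
  {"tx": 0,"ty": -0.2,"tz": -3.2,"twist": 0,"jaw": 1},
  {"tx": 0,"ty": -0.2,"tz": -3.2,"twist": 0,"jaw": 1},
])

```text
clock: 5.0
ee_pos: [587.3, 21.9, 278.7]
ee_rot: [[-0.999, 0.038, 0.003], [0.038, 0.999, 0.0], [-0.003, 0.001, -1.0]]
wrist_force: [-0.2, -0.3, -0.2]
grip_width: -0.2
gripper_force: 0.0
```

>>> apply_moves([
  {"tx": 0,"ty": 0,"tz": 0.5,"twist": 0,"jaw": 1},
  {"tx": 0,"ty": 0.1,"tz": 0.9,"twist": 0,"jaw": 1},
  {"tx": 0,"ty": 0.25,"tz": 1.3,"twist": 0,"jaw": 1},
  {"tx": 0,"ty": 0.4,"tz": 1.7,"twist": 0,"jaw": 1},
])

```text
clock: 5.4
ee_pos: [587.0, 26.8, 259.3]
ee_rot: [[-0.999, 0.037, 0.0], [0.037, 0.999, 0.0], [0.0, 0.0, -1.0]]
wrist_force: [0.8, 1.4, 5.0]
grip_width: 0.1
gripper_force: 2.5
```

>>> apply_moves([
  {"tx": 0,"ty": 0.15,"tz": 0.4,"twist": 0,"jaw": 1},
  {"tx": 0,"ty": 0.3,"tz": 0.8,"twist": 0,"jaw": 1},
])

```text
clock: 5.6
ee_pos: [587.1, 30.1, 251.5]
ee_rot: [[-0.999, 0.037, 0.0], [0.037, 0.999, 0.001], [-0.0, 0.001, -1.0]]
wrist_force: [0.3, 3.2, 6.3]
grip_width: -0.3
gripper_force: 3.3
```

>>> apply_moves([
  {"tx": 0,"ty": 0.15,"tz": 0.3,"twist": 0,"jaw": 1},
  {"tx": 0,"ty": 0.3,"tz": 0.6,"twist": 0,"jaw": 1},
  {"tx": 0,"ty": 0.3,"tz": 0.67,"twist": 0,"jaw": 1},
])

```text
clock: 5.9
ee_pos: [587.3, 32.5, 245.0]
ee_rot: [[-0.999, 0.038, 0.0], [0.038, 0.999, -0.0], [-0.0, -0.0, -1.0]]
wrist_force: [-0.9, 0.1, 9.4]
grip_width: -0.2
gripper_force: 4.7
```

>>> apply_moves([
  {"tx": 0,"ty": 0,"tz": -1,"twist": 0,"jaw": 1},
  {"tx": 0,"ty": -0.1,"tz": -2.2,"twist": 0,"jaw": 1},
  {"tx": 0,"ty": -0.1,"tz": -3.2,"twist": 0,"jaw": 1},
  {"tx": 0,"ty": -0.1,"tz": -3.2,"twist": 0,"jaw": 1},
])

```text
clock: 6.3
ee_pos: [587.5, 31.2, 278.6]
ee_rot: [[-0.999, 0.038, 0.002], [0.038, 0.999, 0.001], [-0.002, 0.001, -1.0]]
wrist_force: [0.5, -0.5, 0.1]
grip_width: 0.1
gripper_force: 0.0
```

>>> apply_moves([
  {"tx": 0,"ty": 0,"tz": 0.5,"twist": 0,"jaw": 1},
  {"tx": 0,"ty": 0.1,"tz": 0.9,"twist": 0,"jaw": 1},
  {"tx": 0,"ty": 0.25,"tz": 1.2,"twist": 0,"jaw": 1},
])

```text
clock: 6.6
ee_pos: [587.3, 33.7, 264.6]
ee_rot: [[-0.999, 0.038, 0.0], [0.038, 0.999, -0.0], [-0.0, -0.0, -1.0]]
wrist_force: [-1.7, -0.7, 6.9]
grip_width: -0.2
gripper_force: 3.6
```

>>> apply_moves([
  {"tx": 0,"ty": 0.1,"tz": 0.25,"twist": 0,"jaw": 1},
  {"tx": 0,"ty": 0.2,"tz": 0.5,"twist": 0,"jaw": 1},
])

```text
clock: 6.8
ee_pos: [587.4, 36.0, 259.8]
ee_rot: [[-0.999, 0.038, 0.0], [0.038, 0.999, 0.0], [-0.0, 0.0, -1.0]]
wrist_force: [-0.9, -0.1, 8.3]
grip_width: 0.5
gripper_force: 3.9
```

>>> apply_moves([
  {"tx": 0,"ty": 0.12,"tz": 0.3,"twist": 0,"jaw": 1},
  {"tx": 0,"ty": 0.25,"tz": 0.6,"twist": 0,"jaw": 1},
])

```text
clock: 7.0
ee_pos: [587.5, 38.6, 253.9]
ee_rot: [[-0.999, 0.038, 0.0], [0.038, 0.999, 0.0], [-0.0, 0.0, -1.0]]
wrist_force: [-1.9, 0.2, 10.1]
grip_width: 0.3
gripper_force: 4.6
```

>>> apply_moves([
  {"tx": 0,"ty": 0.06,"tz": 0.15,"twist": 0,"jaw": 1},
  {"tx": 0,"ty": 0.12,"tz": 0.3,"twist": 0,"jaw": 1},
])

```text
clock: 7.2
ee_pos: [587.5, 39.9, 251.0]
ee_rot: [[-0.999, 0.037, 0.0], [0.037, 0.999, 0.0], [-0.0, 0.0, -1.0]]
wrist_force: [-1.6, 0.5, 9.2]
grip_width: -0.0
gripper_force: 4.7
```

>>> apply_moves([
  {"tx": 0,"ty": 0.06,"tz": 0.1,"twist": 0,"jaw": 1},
  {"tx": 0,"ty": 0.1,"tz": 0.2,"twist": 0,"jaw": 1},
])

```text
clock: 7.4
ee_pos: [587.6, 40.7, 249.0]
ee_rot: [[-0.999, 0.038, 0.0], [0.038, 0.999, 0.0], [-0.0, 0.0, -1.0]]
wrist_force: [-1.9, 0.7, 9.4]
grip_width: 0.2
gripper_force: 4.6
```

>>> apply_moves([
  {"tx": 0,"ty": 0.05,"tz": 0.1,"twist": 0,"jaw": 1},
  {"tx": 0,"ty": 0.1,"tz": 0.2,"twist": 0,"jaw": 1},
])

```text
clock: 7.6
ee_pos: [587.6, 41.6, 247.0]
ee_rot: [[-0.999, 0.038, 0.0], [0.038, 0.999, 0.0], [-0.0, 0.0, -1.0]]
wrist_force: [-0.9, -0.4, 8.1]
grip_width: -0.1
gripper_force: 4.5
```

>>> apply_moves([
  {"tx": 0,"ty": 0.05,"tz": 0.1,"twist": 0,"jaw": 1},
  {"tx": 0,"ty": 0.05,"tz": 0.2,"twist": 0,"jaw": 1},
])

```text
clock: 7.8
ee_pos: [587.6, 42.2, 245.0]
ee_rot: [[-0.999, 0.038, 0.0], [0.038, 0.999, 0.0], [-0.0, 0.0, -1.0]]
wrist_force: [-1.5, 0.9, 9.4]
grip_width: -0.1
gripper_force: 4.8
```

>>> apply_moves([
  {"tx": 0,"ty": 0,"tz": -1,"twist": 0,"jaw": 1},
  {"tx": 0,"ty": -0.1,"tz": -2.2,"twist": 0,"jaw": 1},
  {"tx": 0,"ty": -0.1,"tz": -3.2,"twist": 0,"jaw": 1},
  {"tx": 0,"ty": -0.1,"tz": -3.2,"twist": 0,"jaw": 1},
])

```text
clock: 8.2
ee_pos: [587.8, 40.8, 278.6]
ee_rot: [[-0.999, 0.038, 0.002], [0.038, 0.999, 0.001], [-0.002, 0.001, -1.0]]
wrist_force: [-0.1, -0.6, -0.3]
grip_width: -0.2
gripper_force: 0.0
```

>>> apply_moves([
  {"tx": 0,"ty": 0,"tz": 0.5,"twist": 0,"jaw": 1},
  {"tx": 0,"ty": 0,"tz": 0.8,"twist": 0,"jaw": 1},
  {"tx": 0,"ty": 0,"tz": 0.8,"twist": 0,"jaw": 1},
])

```text
clock: 8.5
ee_pos: [587.5, 41.4, 268.5]
ee_rot: [[-0.999, 0.037, -0.0], [0.037, 0.999, 0.0], [0.0, 0.0, -1.0]]
wrist_force: [-0.8, 1.4, 5.8]
grip_width: 0.1
gripper_force: 2.6
```

>>> apply_moves([
  {"tx": 0,"ty": 0.03,"tz": 0.1,"twist": 0,"jaw": 1},
  {"tx": 0,"ty": 0.08,"tz": 0.2,"twist": 0,"jaw": 1},
])

```text
clock: 8.7
ee_pos: [587.5, 42.0, 267.0]
ee_rot: [[-0.999, 0.038, -0.0], [0.038, 0.999, 0.0], [0.0, 0.0, -1.0]]
wrist_force: [-1.1, 1.0, 8.5]
grip_width: -0.2
gripper_force: 3.8
```

>>> apply_moves([
  {"tx": 0,"ty": 0.03,"tz": 0.1,"twist": 0,"jaw": 1},
  {"tx": 0,"ty": 0.08,"tz": 0.2,"twist": 0,"jaw": 1},
])

```text
clock: 8.9
ee_pos: [587.6, 42.9, 265.1]
ee_rot: [[-0.999, 0.038, -0.0], [0.038, 0.999, 0.001], [0.0, 0.001, -1.0]]
wrist_force: [-2.0, -0.4, 7.1]
grip_width: -0.2
gripper_force: 3.9
```

>>> apply_moves([
  {"tx": 0,"ty": 0.03,"tz": 0.1,"twist": 0,"jaw": 1},
  {"tx": 0,"ty": 0.07,"tz": 0.2,"twist": 0,"jaw": 1},
])

```text
clock: 9.1
ee_pos: [587.6, 43.8, 263.1]
ee_rot: [[-0.999, 0.037, -0.0], [0.037, 0.999, 0.001], [0.0, 0.001, -1.0]]
wrist_force: [-2.4, 2.7, 8.3]
grip_width: -0.1
gripper_force: 4.1
```

>>> apply_moves([
  {"tx": 0,"ty": 0.03,"tz": 0.1,"twist": 0,"jaw": 1},
  {"tx": 0,"ty": 0.07,"tz": 0.15,"twist": 0,"jaw": 1},
])

```text
clock: 9.3
ee_pos: [587.6, 44.5, 261.6]
ee_rot: [[-0.999, 0.037, -0.0], [0.037, 0.999, 0.001], [0.0, 0.001, -1.0]]
wrist_force: [-2.5, 1.1, 8.5]
grip_width: 0.0
gripper_force: 4.0
```

>>> apply_moves([
  {"tx": 0,"ty": 0.03,"tz": 0.1,"twist": 0,"jaw": 1},
  {"tx": 0,"ty": 0.06,"tz": 0.18,"twist": 0,"jaw": 1},
])

```text
clock: 9.5
ee_pos: [587.6, 45.3, 259.9]
ee_rot: [[-0.999, 0.037, -0.0], [0.037, 0.999, 0.001], [0.0, 0.001, -1.0]]
wrist_force: [-2.2, 3.1, 8.0]
grip_width: 0.1
gripper_force: 4.3
```

>>> apply_moves([
  {"tx": 0,"ty": 0.03,"tz": 0.1,"twist": 0,"jaw": 1},
  {"tx": 0,"ty": 0.05,"tz": 0.15,"twist": 0,"jaw": 1},
])

```text
clock: 9.7
ee_pos: [587.7, 45.9, 258.3]
ee_rot: [[-0.999, 0.037, -0.0], [0.037, 0.999, 0.001], [0.0, 0.001, -1.0]]
wrist_force: [-2.2, 3.6, 8.8]
grip_width: -0.2
gripper_force: 4.4
```

>>> apply_moves([
  {"tx": 0,"ty": 0.04,"tz": 0.1,"twist": 0,"jaw": 1},
  {"tx": 0,"ty": 0.08,"tz": 0.18,"twist": 0,"jaw": 1},
])

```text
clock: 9.9
ee_pos: [587.7, 46.7, 256.6]
ee_rot: [[-0.999, 0.037, -0.0], [0.037, 0.999, 0.001], [0.0, 0.001, -1.0]]
wrist_force: [-1.9, 3.7, 8.3]
grip_width: 0.1
gripper_force: 4.5
```

>>> apply_moves([
  {"tx": 0,"ty": 0.04,"tz": 0.1,"twist": 0,"jaw": 1},
  {"tx": 0,"ty": 0.08,"tz": 0.15,"twist": 0,"jaw": 1},
])

```text
clock: 10.1
ee_pos: [587.7, 47.4, 255.1]
ee_rot: [[-0.999, 0.037, -0.0], [0.037, 0.999, 0.001], [0.0, 0.001, -1.0]]
wrist_force: [-2.4, 2.9, 9.1]
grip_width: 0.1
gripper_force: 4.6
```

Run:
```python
from workcell import arm
import cv2,numpy as np
a=arm.capture('top')['img'][160:260,130:400];b=arm.capture('wrist')['img'][60:300,150:500]
cv2.imwrite('t4.png',a)
o=np.zeros((540,800,3),np.uint8);a=cv2.resize(a,None,fx=2.96,fy=2.96,interpolation=2);o[:a.shape[0],:a.shape[1]]=a;o[300:540,:350]=b;cv2.imwrite('pics/c4.png',o)
```

```text
(no output)
```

View pics/c4.png

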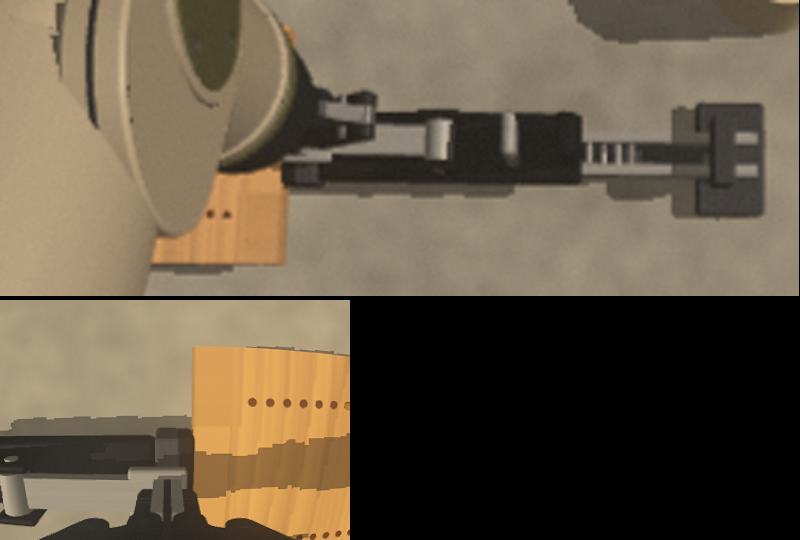

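The wrist view shows the rail meeting the board with no visible gap and the jaw on the rail, at about (192,455). I'll press in small steps now.

>>> apply_moves([
  {"tx": 0,"ty": 0.02,"tz": 0.1,"twist": 0,"jaw": 1},
  {"tx": 0,"ty": 0.02,"tz": 0.1,"twist": 0,"jaw": 1},
])

```text
clock: 10.4
ee_pos: [587.8, 47.5, 254.2]
ee_rot: [[-0.999, 0.037, 0.0], [0.037, 0.999, 0.001], [0.0, 0.001, -1.0]]
wrist_force: [-2.6, 2.5, 10.9]
grip_width: -0.1
gripper_force: 5.5
```

>>> apply_moves([
  {"tx": 0,"ty": 0.02,"tz": 0.1,"twist": 0,"jaw": 1},
  {"tx": 0,"ty": 0.02,"tz": 0.1,"twist": 0,"jaw": 1},
])

```text
clock: 10.6
ee_pos: [587.8, 47.6, 253.5]
ee_rot: [[-0.999, 0.037, 0.0], [0.037, 0.999, 0.001], [-0.0, 0.001, -1.0]]
wrist_force: [-3.5, 1.6, 13.6]
grip_width: -0.3
gripper_force: 6.5
```

>>> apply_moves([
  {"tx": 0,"ty": 0,"tz": 0.05,"twist": 0,"jaw": 1},
  {"tx": 0,"ty": 0,"tz": 0.1,"twist": 0,"jaw": 1},
  {"tx": 0,"ty": 0,"tz": 0.1,"twist": 0,"jaw": 1},
])

```text
clock: 10.9
ee_pos: [587.8, 47.6, 252.7]
ee_rot: [[-0.999, 0.037, 0.0], [0.037, 0.999, 0.001], [-0.0, 0.001, -1.0]]
wrist_force: [-4.7, 0.9, 15.2]
grip_width: 0.1
gripper_force: 7.5
```

>>> apply_moves([
  {"tx": 0,"ty": 0,"tz": 0.05,"twist": 0,"jaw": 1},
  {"tx": 0,"ty": 0,"tz": 0.08,"twist": 0,"jaw": 1},
  {"tx": 0,"ty": 0,"tz": 0.08,"twist": 0,"jaw": 1},
  {"tx": 0,"ty": 0,"tz": 0.08,"twist": 0,"jaw": 1},
  {"tx": 0,"ty": 0,"tz": 0.08,"twist": 0,"jaw": 1},
])

```text
clock: 11.4
ee_pos: [587.8, 47.5, 252.1]
ee_rot: [[-0.999, 0.037, 0.0], [0.037, 0.999, 0.001], [-0.0, 0.001, -1.0]]
wrist_force: [-5.1, 1.0, 17.6]
grip_width: 0.4
gripper_force: 8.3
```

>>> apply_moves([
  {"tx": 0,"ty": 0,"tz": 0,"twist": 0,"jaw": 1},
  {"tx": 0,"ty": 0,"tz": 0,"twist": 0,"jaw": 1},
  {"tx": 0,"ty": 0,"tz": 0,"twist": 0,"jaw": 1},
])

```text
clock: 11.7
ee_pos: [587.8, 47.5, 252.1]
ee_rot: [[-0.999, 0.037, 0.0], [0.037, 0.999, 0.001], [-0.0, 0.001, -1.0]]
wrist_force: [-5.1, 1.9, 16.7]
grip_width: -0.3
gripper_force: 8.3
```

>>> apply_moves([
  {"tx": 0,"ty": 0,"tz": 0.02,"twist": 0,"jaw": 1},
  {"tx": 0,"ty": 0,"tz": 0.02,"twist": 0,"jaw": 1},
  {"tx": 0,"ty": 0,"tz": 0.02,"twist": 0,"jaw": 1},
  {"tx": 0,"ty": 0,"tz": 0.02,"twist": 0,"jaw": 1},
  {"tx": 0,"ty": 0,"tz": 0.02,"twist": 0,"jaw": 1},
])

```text
clock: 12.2
ee_pos: [587.8, 47.6, 251.9]
ee_rot: [[-0.999, 0.037, 0.0], [0.037, 0.999, 0.001], [-0.0, 0.001, -1.0]]
wrist_force: [-6.0, 1.5, 16.9]
grip_width: -0.1
gripper_force: 8.5
```

>>> apply_moves([
  {"tx": 0,"ty": 0,"tz": 0,"twist": 0,"jaw": 1},
  {"tx": 0,"ty": 0,"tz": 0,"twist": 0,"jaw": 1},
  {"tx": 0,"ty": 0,"tz": 0,"twist": 0,"jaw": 1},
  {"tx": 0,"ty": 0,"tz": 0,"twist": 0,"jaw": 1},
  {"tx": 0,"ty": 0,"tz": 0,"twist": 0,"jaw": 1},
])

```text
clock: 12.7
ee_pos: [587.8, 47.6, 251.9]
ee_rot: [[-0.999, 0.037, 0.0], [0.037, 0.999, 0.001], [-0.0, 0.001, -1.0]]
wrist_force: [-6.1, 1.6, 17.2]
grip_width: 0.2
gripper_force: 8.5
```

>>> apply_moves([
  {"tx": 0,"ty": 0,"tz": -1,"twist": 0,"jaw": 1},
  {"tx": 0,"ty": 0,"tz": -3,"twist": 0,"jaw": 1},
  {"tx": 0,"ty": 0,"tz": -6,"twist": 0,"jaw": 0.5},
  {"tx": 0,"ty": 0,"tz": -10,"twist": 0,"jaw": -1},
  {"tx": 0,"ty": 0,"tz": -10,"twist": 0,"jaw": -1},
])

```text
clock: 13.2
ee_pos: [588.8, 46.8, 355.4]
ee_rot: [[-0.999, 0.038, 0.006], [0.038, 0.999, 0.001], [-0.006, 0.002, -1.0]]
wrist_force: [0.4, -0.7, 0.8]
grip_width: 43.1
gripper_force: 0.0
```

Run:
```python
from workcell import arm
import cv2,numpy as np
s=arm.observe();print(s['clock'],s['ee_pos'],s['ee_rot'],s['wrist_force'])
c=arm.capture('wrist');np.savez('w5.npz',**c);cv2.imwrite('pics/w5.png',c['img'])
```

```text
13.2 [588.80922457  46.80529553 355.40906913] [[-0.99925092  0.03815505  0.00646491]
 [ 0.03816482  0.99927049  0.00139407]
 [-0.006407    0.00163976 -0.99997813]] [ 0.41860582 -0.72551583  0.75502978]
```

View pics/w5.png

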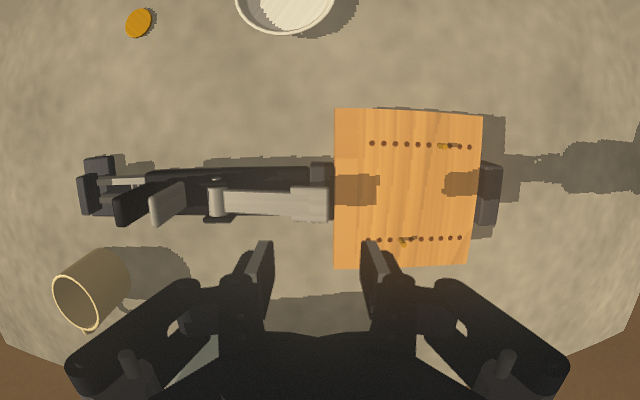

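The rail is shut, with no gap at column 334. The jaw is on it, the post is at about (130,205) and the lever at about (167,203). I'll project the model onto this view to check the pinch point.

Run:
```python
from h import *
d=np.load('w5.npz');img=d['img'].copy()
x,y,a=584.3,-48.5,1.537;c,s=np.cos(a),np.sin(a)
def P(p,t=78):
    X=p[0]-90+t;w=np.array([[[x+c*X-s*p[1],y+s*X+c*p[1],p[2]]]]);return cv2.fisheye.projectPoints(w,d['rvec'],d['tvec'],d['K'],np.zeros(4))[0].ravel()
f=4;o=np.array([60,130]);im=cv2.resize(img[130:270,60:260],None,fx=f,fy=f,interpolation=2)
for q,col in(([(-18,-13,116),(-26,-13,116),(-26,13,116),(-18,13,116)],(0,0,255)),([(-50,-13,118),(-62,-13,118),(-62,13,118),(-50,13,118)],(0,255,0))):
    cv2.polylines(im,[np.int32([(P(p)-o+.5)*f for p in q])],True,col,1)
cv2.imwrite('pics/w5c.png',im);X=-90+78-45.5;print(x+c*X,y+s*X)
```

```text
582.35708112289 -105.96716511397591
```

View pics/w5c.png

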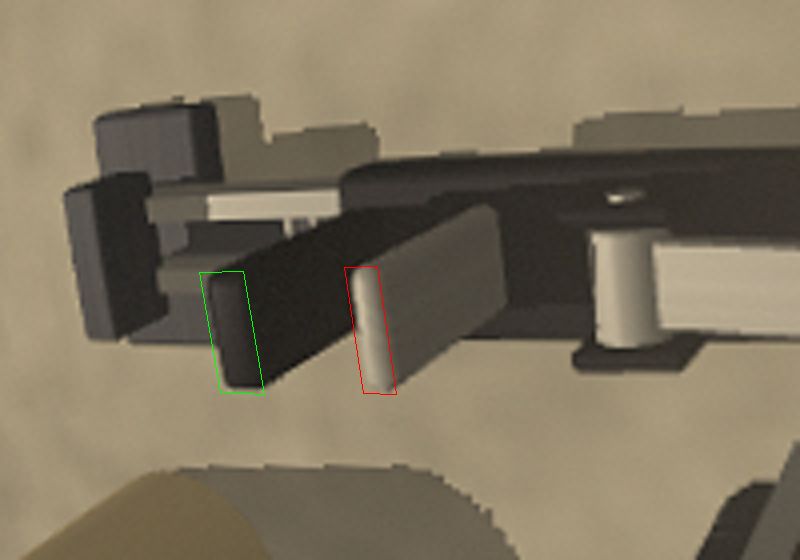

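The overlay matches the post and lever to within about 1 mm. I'll straddle them and push the lever back with the front finger, without squeezing.

>>> apply_moves([
  {"tx": 0,"ty": -3,"tz": 0,"twist": 0,"jaw": -0.41},
  {"tx": 0,"ty": -7,"tz": 0,"twist": 0,"jaw": -0.41},
  {"tx": 0,"ty": -11,"tz": 0,"twist": 0,"jaw": -0.41},
  {"tx": 0.05,"ty": -14.9,"tz": 0,"twist": 0,"jaw": -0.41},
  {"tx": 0.05,"ty": -14.9,"tz": 0,"twist": 0,"jaw": -0.41},
])

```text
clock: 13.75
ee_pos: [580.0, -108.2, 349.6]
ee_rot: [[-0.999, 0.046, -0.002], [0.046, 0.999, -0.003], [0.002, -0.003, -1.0]]
wrist_force: [-0.3, -1.0, 0.2]
grip_width: 60.2
gripper_force: 0.0
```

>>> apply_moves([
  {"tx": 0,"ty": 0,"tz": 0,"twist": 0,"jaw": -0.41},
  {"tx": 0,"ty": 0,"tz": 2,"twist": 0,"jaw": -0.41},
  {"tx": 0,"ty": 0,"tz": 4,"twist": 0,"jaw": -0.41},
  {"tx": 0,"ty": 0,"tz": 5,"twist": 0,"jaw": -0.41},
  {"tx": 0,"ty": 0,"tz": 5,"twist": 0,"jaw": -0.41},
])

```text
clock: 14.25
ee_pos: [581.2, -100.4, 299.0]
ee_rot: [[-0.999, 0.036, -0.003], [0.036, 0.999, 0.0], [0.003, 0.0, -1.0]]
wrist_force: [0.1, -0.5, 0.6]
grip_width: 59.8
gripper_force: 0.0
```

>>> apply_moves([
  {"tx": -0.1,"ty": -0.1,"tz": 0.5,"twist": 0,"jaw": -0.41},
  {"tx": -0.1,"ty": -0.1,"tz": 1.5,"twist": 0,"jaw": -0.41},
  {"tx": -0.1,"ty": -0.1,"tz": 2.5,"twist": 0,"jaw": -0.41},
])

```text
clock: 14.55
ee_pos: [582.7, -102.8, 275.6]
ee_rot: [[-0.999, 0.038, 0.001], [0.038, 0.999, 0.0], [-0.001, 0.0, -1.0]]
wrist_force: [0.4, 0.6, -0.5]
grip_width: 60.2
gripper_force: 0.0
```

>>> apply_moves([
  {"tx": 0,"ty": 0,"tz": 0.7,"twist": 0,"jaw": -0.41},
  {"tx": 0,"ty": 0,"tz": 1.4,"twist": 0,"jaw": -0.41},
  {"tx": 0,"ty": 0,"tz": 1.4,"twist": 0,"jaw": -0.41},
])

```text
clock: 14.85
ee_pos: [582.2, -102.7, 260.7]
ee_rot: [[-0.999, 0.038, -0.002], [0.038, 0.999, 0.0], [0.002, 0.0, -1.0]]
wrist_force: [0.7, -0.7, -0.4]
grip_width: 60.5
gripper_force: 0.0
```

>>> apply_moves([
  {"tx": 0,"ty": -0.2,"tz": 0,"twist": 0,"jaw": -0.3},
  {"tx": 0,"ty": -0.4,"tz": 0,"twist": 0,"jaw": -0.2},
  {"tx": 0,"ty": -0.6,"tz": 0,"twist": 0,"jaw": -0.1},
  {"tx": 0,"ty": -0.8,"tz": 0,"twist": 0,"jaw": -0.08},
])

```text
clock: 15.25
ee_pos: [582.4, -110.8, 262.2]
ee_rot: [[-0.999, 0.038, 0.001], [0.038, 0.999, 0.001], [-0.001, 0.001, -1.0]]
wrist_force: [0.5, 3.6, 1.7]
grip_width: 46.2
gripper_force: 2.1
```

>>> apply_moves([
  {"tx": 0,"ty": -0.2,"tz": 0,"twist": 0,"jaw": -0.08},
  {"tx": 0,"ty": -0.4,"tz": 0,"twist": 0,"jaw": -0.08},
  {"tx": 0,"ty": -0.6,"tz": 0,"twist": 0,"jaw": -0.08},
  {"tx": 0,"ty": -0.8,"tz": 0,"twist": 0,"jaw": -0.08},
])

```text
clock: 15.65
ee_pos: [582.2, -117.9, 262.1]
ee_rot: [[-0.999, 0.037, 0.001], [0.037, 0.999, 0.002], [-0.0, 0.002, -1.0]]
wrist_force: [0.4, 4.8, 2.2]
grip_width: 46.2
gripper_force: 2.8
```

>>> apply_moves([
  {"tx": 0,"ty": -0.4,"tz": 0,"twist": 0,"jaw": -0.08},
  {"tx": 0,"ty": -0.9,"tz": 0,"twist": 0,"jaw": -0.08},
  {"tx": 0,"ty": -1.4,"tz": 0,"twist": 0,"jaw": -0.08},
  {"tx": 0,"ty": -1.9,"tz": 0,"twist": 0,"jaw": -0.08},
  {"tx": 0,"ty": -2.4,"tz": 0,"twist": 0,"jaw": -0.08},
])

```text
clock: 16.15
ee_pos: [581.4, -141.8, 262.1]
ee_rot: [[-0.999, 0.037, 0.001], [0.037, 0.999, 0.002], [-0.0, 0.002, -1.0]]
wrist_force: [-0.4, 5.7, 2.7]
grip_width: 46.1
gripper_force: 3.1
```

>>> apply_moves([
  {"tx": 0,"ty": -0.5,"tz": 0,"twist": 0,"jaw": -0.08},
  {"tx": 0,"ty": -1,"tz": 0,"twist": 0,"jaw": -0.08},
  {"tx": 0,"ty": -1.5,"tz": 0,"twist": 0,"jaw": -0.08},
  {"tx": 0,"ty": -2,"tz": 0,"twist": 0,"jaw": -0.08},
  {"tx": 0,"ty": -2.5,"tz": 0,"twist": 0,"jaw": -0.08},
])

```text
clock: 16.65
ee_pos: [580.5, -166.9, 262.1]
ee_rot: [[-0.999, 0.037, 0.001], [0.037, 0.999, 0.002], [-0.001, 0.002, -1.0]]
wrist_force: [0.3, 5.1, 1.6]
grip_width: 46.2
gripper_force: 3.1
```

>>> apply_moves([
  {"tx": 0,"ty": -0.4,"tz": 0,"twist": 0,"jaw": -0.08},
  {"tx": 0,"ty": -0.8,"tz": 0,"twist": 0,"jaw": -0.08},
  {"tx": 0,"ty": -1.2,"tz": 0,"twist": 0,"jaw": -0.08},
  {"tx": 0,"ty": -1.5,"tz": 0,"twist": 0,"jaw": -0.08},
])

```text
clock: 17.05
ee_pos: [579.9, -182.0, 262.1]
ee_rot: [[-0.999, 0.037, 0.001], [0.037, 0.999, 0.002], [-0.001, 0.002, -1.0]]
wrist_force: [0.1, 4.0, 2.0]
grip_width: 46.0
gripper_force: 2.9
```

>>> apply_moves([
  {"tx": 0,"ty": -0.2,"tz": 0,"twist": 0,"jaw": -0.08},
  {"tx": 0,"ty": -0.4,"tz": 0,"twist": 0,"jaw": -0.08},
  {"tx": 0,"ty": -0.5,"tz": 0,"twist": 0,"jaw": -0.08},
])

```text
clock: 17.35
ee_pos: [579.7, -187.0, 262.1]
ee_rot: [[-0.999, 0.037, 0.001], [0.037, 0.999, 0.001], [-0.001, 0.001, -1.0]]
wrist_force: [1.4, 5.0, 2.1]
grip_width: 45.9
gripper_force: 2.7
```

>>> apply_moves([
  {"tx": 0,"ty": -0.1,"tz": 0,"twist": 0,"jaw": -0.08},
  {"tx": 0,"ty": -0.2,"tz": 0,"twist": 0,"jaw": -0.08},
])

```text
clock: 17.55
ee_pos: [579.7, -188.9, 262.1]
ee_rot: [[-0.999, 0.037, 0.001], [0.037, 0.999, 0.001], [-0.001, 0.001, -1.0]]
wrist_force: [0.2, 5.0, 1.2]
grip_width: 46.2
gripper_force: 2.8
```

>>> apply_moves([
  {"tx": 0,"ty": -0.1,"tz": 0,"twist": 0,"jaw": -0.08},
  {"tx": 0,"ty": -0.2,"tz": 0,"twist": 0,"jaw": -0.08},
])

```text
clock: 17.75
ee_pos: [579.8, -189.9, 262.0]
ee_rot: [[-0.999, 0.036, 0.0], [0.036, 0.999, 0.003], [-0.0, 0.003, -1.0]]
wrist_force: [0.1, 11.6, 2.5]
grip_width: 46.2
gripper_force: 5.5
```

>>> apply_moves([
  {"tx": 0,"ty": 0,"tz": 0,"twist": 0,"jaw": -0.08},
  {"tx": 0,"ty": 0.3,"tz": 0,"twist": 0,"jaw": -0.2},
  {"tx": 0,"ty": 0.6,"tz": 0,"twist": 0,"jaw": -0.35},
  {"tx": 0,"ty": 0.9,"tz": 0,"twist": 0,"jaw": -0.41},
  {"tx": 0,"ty": 1.0,"tz": 0,"twist": 0,"jaw": -0.41},
])

```text
clock: 18.25
ee_pos: [579.4, -181.7, 261.8]
ee_rot: [[-0.999, 0.038, -0.0], [0.038, 0.999, -0.0], [0.0, -0.0, -1.0]]
wrist_force: [-0.8, -0.0, -1.1]
grip_width: 60.3
gripper_force: 0.0
```

>>> apply_moves([
  {"tx": 0,"ty": 0,"tz": -0.5,"twist": 0,"jaw": -0.41},
  {"tx": 0,"ty": 0,"tz": -1.5,"twist": 0,"jaw": -0.41},
  {"tx": 0,"ty": 0,"tz": -4,"twist": 0,"jaw": -0.41},
  {"tx": 0,"ty": 0,"tz": -8,"twist": 0,"jaw": -0.41},
  {"tx": 0,"ty": 0,"tz": -12,"twist": 0,"jaw": -0.41},
])

```text
clock: 18.75
ee_pos: [579.2, -182.1, 383.9]
ee_rot: [[-0.999, 0.038, -0.0], [0.038, 0.999, -0.0], [0.0, -0.0, -1.0]]
wrist_force: [0.2, -0.5, 0.9]
grip_width: 60.1
gripper_force: 0.0
```

Run:
```python
from workcell import arm
import cv2,numpy as np
print(arm.observe()['clock'])
b=arm.capture('side')['img'];a=arm.capture('top')['img']
o=np.zeros((450,790,3),np.uint8)
o[:,:340]=cv2.resize(b[120:300,230:366],None,fx=2.5,fy=2.5,interpolation=2)
o[:225,345:785]=cv2.resize(a[120:345,120:560],None,fx=1,fy=1);cv2.imwrite('pics/c6.png',o)
```

```text
18.75
```

View pics/c6.png

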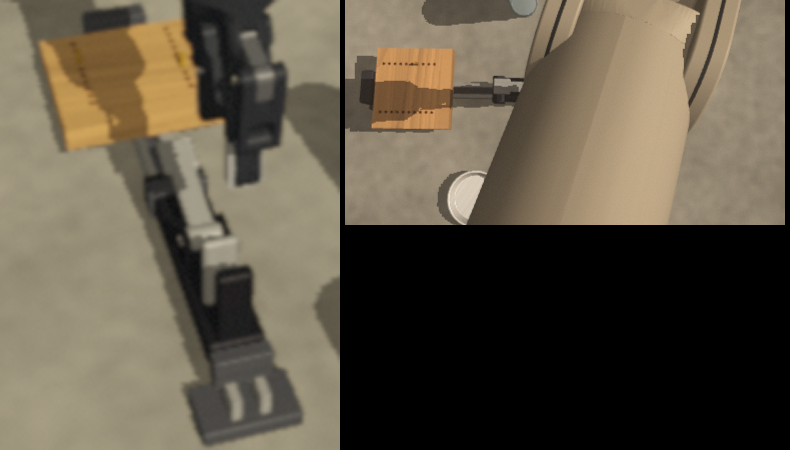

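The head is against its rear stop (side view, about (240,350)), the lever is upright and the trigger is up. The rail is shut with no gap (top view, column 453), and the gripper is clear.

```bash
python3 -c "
from workcell import arm
print(arm.hand_in())"
```

```text
the job is handed in; nothing more can be done
None
```

I've handed the job in: the rail is shut with no visible gap, the trigger was held stiff at about 17 N for over a second (the highest reading was 18 N), and the head was then released and slid back to its stop; the mug, glass, ashtray and coin were not touched.

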